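# Rake a dropped club weight out from under the bench shelf

## Robot

A 6-joint arm with a two-finger parallel gripper is mounted at the origin on the work surface. World frame = base frame: x ahead of the robot, y to its left, z up, the work surface at z = 0. Lengths are in mm, angles in rad, forces in N, time in s.
With the tool pointing down it reaches from about 350 to 925 mm from the base axis. Payload 6.4 kg.
Tool frame: the origin (TCP) lies at the very end of the fingers, on their centre line; the grasp point (between the pads) lies 19 mm behind it; z points along the fingers, y is the line along which they close (so a half turn about z gives the same grasp; the last joint's range is limited). The gripper opens to 85 mm and grips with 20 to 120 N. Pads are 22 mm wide; open, the fingers measure 114 mm over their backs; the gripper's body (76 mm by 85 mm) begins 54 mm behind the grasp point. The pads swing forward as they close: fully open they stand 13 mm farther back than shut.
Start: joints at [1.122, 0.245, 1.558, -0, 1.339, -0.174], TCP at [176.377, 625.624, 231.29] pointing down, gripper open.
Joint ranges: [-3.13, 3.13], [-1.02, 2.26], [0.13, 2.54], [-0.95, 4.09], [0.21, 2.88], [-2.74, 2.74]. Speed limits (rad/s): [2.57, 2.57, 3.14, 3.14, 3.14, 3.14].

## Interface

Orientations are given as a unit quaternion [x, y, z, w].
In Python, from rig import get_obs, eyes, env, recognise gives the robot as it stands.
- The arm moves only by the shell command python3 -m jog 'ROWS' [OPENING] [FORCE]. ROWS is a JSON object whose one key "steps" holds a list of rows, each an object of numbers: "dx", "dy", "dz": the shift along the tool's x, y, z in mm; "roll": the turn about the tool's z in rad. In form: {"steps": [{"dx": .., "dy": .., "dz": .., "roll": ..}, ...]}. A call has 1 to 20 rows; each row shifts and turns the commanded pose from where the row before left it, along the tool's axes as they then stand; what a row does not reach is not made up. A row lasts 1/12 s, in which the tool goes at most 41.7 mm and 7.16 degrees, less where a joint would pass 70% of its speed; a pose out of reach is approached as far as the arm can. A call is refused whole if a number of a shift passes 41.7 or a number of a turn 0.125, either way. A call with a gripper value outside its range is refused whole. OPENING is the finger opening in mm, from 0 to 85.4, set as the call begins (- or left out, the last holds). The fingers move at their own pace and stop on an object; FORCE is the grip in N (left out, the last holds). Time passes only in rows, so rows that do not move let the fingers close. It gives the time, the measured TCP pose, the force, the opening and the grip force at its end, in the units of the state.
- get_obs(): the state, without advancing time (a new reading comes with each control period).
- eyes.read_camera(name): name is "scene" or "side" or "wrist"; returns the picture (384x512x3 uint8, red, green, blue); there is no depth.
- eyes.camera_params(name): a dict with "camera_matrix" (3x3 intrinsics, pixels), "R" (3x3) and "t" (3): a world point X has camera coordinates R X + t. Camera axes: x right, y down, z forward; pixel columns grow to the right and rows downward; lengths in mm; the calibration is good to about 2 mm. A picture is of the moment at which its call begins: read the wrist's pose just before it. camera_params takes no time and is no camera call; for the wrist camera it gives the pose at the moment of the call.
- env.finish_job(): hands the job in; it is judged then, once.
Trained networks look in the newest picture that a camera, given by its name, has taken for a name from the list of things; names that differ only in an ending like _2 or _b are one class to them, and where a whole thing is asked for, a point or a joint stands for the part that bears it (a point fixed in the world has none). Each returns a list of dicts, best first, with "score" (0 to 1); they miss things now and then, are a little off and sometimes report something else, mostly with a low value. They report only what shows in the picture. A call takes as long as a camera call. They do not tell look-alikes from the thing itself.
- recognise(name, camera): "centre" ([x, y, z] in mm, in world coordinates, good to about 4 mm: the middle of the surface that is visible of it).
The state is a dict: "t": time; "joint_pos": joint angles; "qvel": joint speeds; "joint_torque": joint torques, N m; "eef_pos": TCP position; "eef_rot": TCP orientation; "contact_force": force on the tool from outside, world axes, zero at the start; "torque": the same for the moment, N m; "width": finger opening in mm; "grasp_force": force on a finger pad.
Only numpy, scipy, OpenCV 4.12 (cv2) and the standard library are available. Lean on these libraries where they do the work, as an engineer would, in place of code of your own. Each camera call takes 0.05 s, during which the arm holds its last target. There are 200 camera calls.

## Task

A steel club-head weight has rolled under the low plywood shelf, out of sight. Pick up the flat hooked rake, slide it in close along the right-hand end of the shelf (the right as the robot sees it), sweep it leftwards until you feel its hook touch the hidden divider, going gently so that the rake never pushes hard on the shelf, and drag the weight out until it lies wholly on the cork mat in front. Then lay the rake flat on the bench, clear of the mat and the shelf, and leave everything else on the bench where it is.

Things in the scene. Friction and masses are not known exactly. Their poses are not given: they have to be found in the camera images.
- rake: Flat rake on the bench right of the shelf, any small yaw, 160 g. Origin: on its underside; x along the blade to the tip, y to the hook, z up. Wooden handle block x -45 to +25 mm, 24 wide, 45 high; aluminium blade 16 wide, 6 thick, to x 170; hook bar at the tip x 160 to 170, 6 thick, y -8 to +44, so it stands out 36 beyond the blade's left edge.
- rake_grip (a point): Where to grip the rake's handle from above, across its 24 mm width (y), with a firm squeeze (80 N or more): on the handle, 30 mm straight above the rake's origin; same axes.
- rake_hook (a point): On the underside of the rake's hook bar, middle of the part that stands out: at (165, 26, 0) mm in the rake's frame; same axes.
- shelf: Low fixed plywood shelf, roof and two end walls, open to the robot. Origin: middle of the mouth's front edge, at bench height; x goes in to the back, y left along the mouth, z up. Inside: y -150 to +150 mm, x 0 to 130 (then the back board), clear height z 6 (floor) to z 50; roof z 50 to 62, boxes and tins on its rear part up to z 134.
- floor: The shelf's floor board, 6 mm thick, x 0 to 130, under the roof; frame as the shelf. Hidden on it: the weight, a plain steel disc 28 across, 10 high, about 60 g, lying flat, place not measured: between right end wall and divider, clear of the strip y -150 to -80 where the rake goes in, at least 16 behind the front edge, rear edge not beyond x 100.
- mat: Thin cork mat fixed to the bench before the mouth: 2 mm thick (its top 4 below the floor board's top), 324 wide, from x -131 to x -1; frame as the shelf.
- unit: The whole fixed shelf unit (back board 150 mm high at x 130 to 142, shelf, floor board, mat, divider); frame as the shelf. Hidden inside: an upright plywood divider, fixed and hard, from x 6 to the back and nearly floor to roof; its right face lies anywhere from y +30 to +120 and is not measured: it must be felt for.
- bottle: Bystander: loose white plastic bottle, 52 across, 130 high, standing. Origin: centre of its underside.
- tape: Bystander: loose roll of paper tape lying flat, 84 across, 24 high. Origin: centre of its underside.
- scraper: Bystander: loose flat spatula-shaped scraper without a hook, lying to the right of the rake. Origin: its underside, mid-length.
- screwdriver: Bystander: loose screwdriver lying to the left of the shelf. Origin: its underside, mid-length.
- jar: Bystander: loose amber glass jar, 60 across, 70 high, standing near the robot on the right. Origin: centre of its underside.
Not all that is in view belongs to the job. What is shaped like the rake but green is not meant.

How it is judged:
By the outcome, as a careful person would: the job done as asked, in the order asked, and still so for the second after the job is handed in, with the robot touching nothing.
It also fails if it takes over 67 s, if anything falls off the work surface, if the arm or the gripper's body presses on something with over 40 N, if the wrist force passes 120 N, or if a joint passes its speed limit or range.

## Working session

There is one attempt and no reset: what is moved stays moved. The work goes in short steps, Python scripts to look and compute and a shell command to move; the robot and the scene stay as the last step left them, time stands still between calls to the robot, and variables do not carry over. Pictures are saved under pics/ and viewed, at most 10 in all, crops included, and the job is handed in when it is done.

```bash
ls; mkdir -p pics; python3 - <<'E'
from rig import get_obs, eyes, env, recognise
import cv2,numpy as np
o=get_obs(); print(o['t'],o['eef_pos'],o['eef_rot'],o['contact_force'],o['width'])
ims=[]
for c in ['scene','side']:
    im=eyes.read_camera(c); cv2.imwrite(f'pics/{c}0.png',im[:,:,::-1]); 
    p=eyes.camera_params(c); print(c,(-np.array(p['R']).T@np.array(p['t'])).round(0))
    for n in ['rake','rake_grip','rake_hook','shelf','mat','unit','floor','scraper','bottle','tape','screwdriver','jar']:
        print(n,[(round(d['score'],2),np.round(d['centre']).tolist()) for d in recognise(n,c)[:3]])
E
```

```text
pics
0.0 [176.13220115 625.09929329 230.18952051] [ 1.36949598e-01  9.90577550e-01 -9.17619204e-04 -2.86538362e-04] [-0.21302042  0.49228402 -0.38139338] 85.20993108824415
scene [902. 595. 700.]
rake [(0.92, [251.0, 269.0, 17.0]), (0.86, [483.0, -296.0, 14.0])]
rake_grip [(0.91, [251.0, 261.0, 9.0]), (0.72, [768.0, -346.0, 5.0]), (0.61, [699.0, 113.0, 67.0])]
rake_hook [(0.96, [257.0, 266.0, 13.0]), (0.83, [481.0, -297.0, 13.0]), (0.77, [770.0, -345.0, 5.0])]
shelf [(0.93, [699.0, 114.0, 64.0]), (0.18, [424.0, 405.0, 76.0])]
mat [(0.55, [518.0, -478.0, 4.0])]
unit [(0.8, [665.0, 101.0, 62.0])]
floor []
scraper [(0.94, [519.0, -480.0, 1.0])]
bottle [(0.97, [427.0, 405.0, 74.0])]
tape [(0.9, [487.0, 328.0, 22.0])]
screwdriver [(0.67, [570.0, 436.0, 26.0])]
jar [(0.59, [329.0, -258.0, 41.0])]
side [ 272. -800.  964.]
rake [(0.96, [757.0, -360.0, 14.0]), (0.56, [478.0, -311.0, 10.0])]
rake_grip [(0.82, [476.0, -310.0, 9.0]), (0.72, [254.0, 248.0, 8.0]), (0.6, [757.0, -364.0, 24.0])]
rake_hook [(0.88, [472.0, -309.0, 7.0]), (0.75, [253.0, 249.0, 9.0]), (0.72, [761.0, -364.0, 18.0])]
shelf [(0.78, [686.0, -18.0, 61.0])]
mat [(0.77, [560.0, 40.0, 5.0])]
unit [(0.55, [654.0, 7.0, 60.0])]
floor [(0.6, [632.0, 15.0, 4.0])]
scraper [(0.73, [536.0, -484.0, -0.0])]
bottle [(0.8, [406.0, 378.0, 69.0])]
tape [(0.52, [485.0, 313.0, 23.0])]
screwdriver [(0.52, [564.0, 424.0, 23.0]), (0.23, [532.0, -491.0, 3.0])]
jar [(0.96, [315.0, -287.0, 66.0])]
```

View pics/scene0.png

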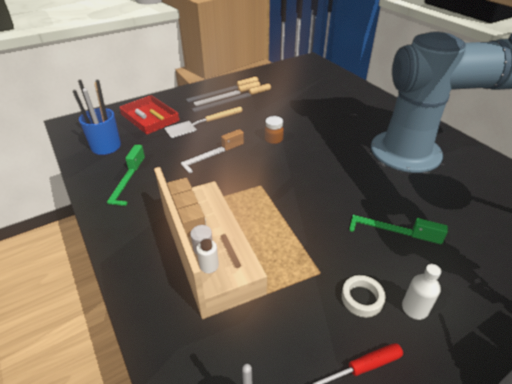

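View pics/side0.png

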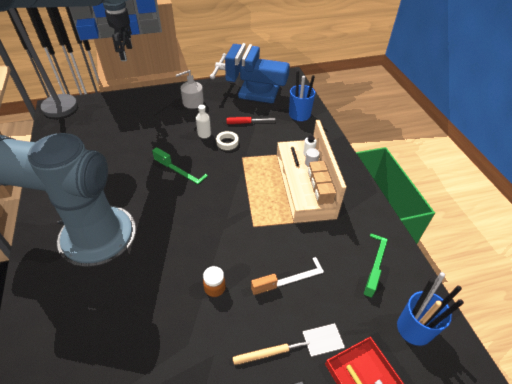

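The scene shows three rake-shaped things: a green one at scene (430,230), a green one at scene (130,175), and one with a wooden handle and grey blade at scene (210,150) / side (290,277). The third fits: it is wood and aluminium, right of the shelf, with the scraper further right. I'll confirm it in enlarged crops.

```bash
python3 - <<'E'
import cv2
a=cv2.imread('pics/side0.png')[140:300,240:350]; cv2.imwrite('pics/side_c.png',cv2.resize(a,None,fx=3.75,fy=3.75,interpolation=cv2.INTER_CUBIC))
a=cv2.imread('pics/scene0.png')[122:312,146:326]; cv2.imwrite('pics/scene_c.png',cv2.resize(a,None,fx=3,fy=3,interpolation=cv2.INTER_CUBIC))
E
```

```text
(no output)
```

View pics/side_c.png

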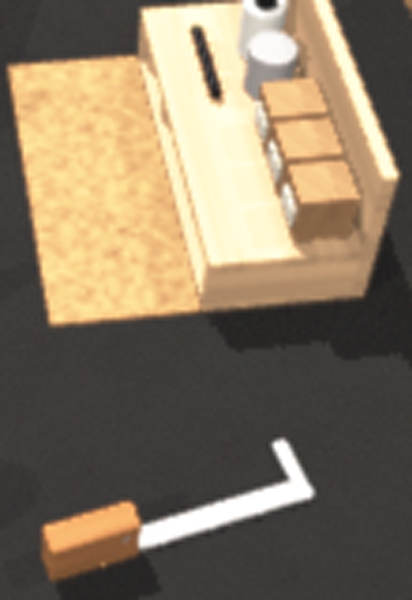

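View pics/scene_c.png

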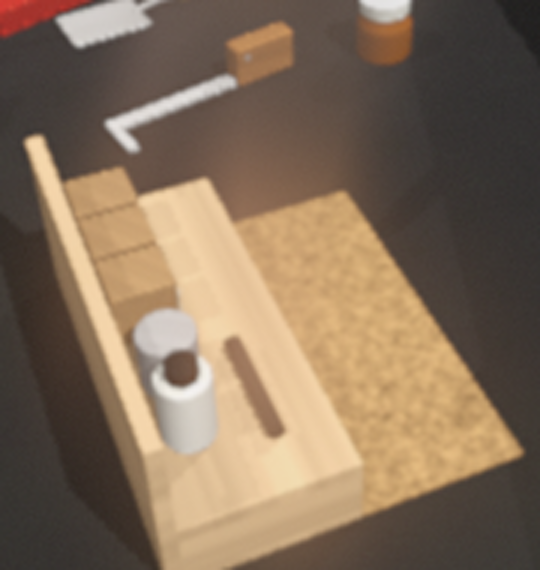

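```bash
cat > fit.py <<'E'
import numpy as np
from scipy.optimize import least_squares
from rig import eyes
def proj(cam,X):
    K,R,t=[np.array(cam[k]) for k in('camera_matrix','R','t')]
    q=(X@R.T+t.ravel())@K.T; return q[:,:2]/q[:,2:]
def fit(obs,x0):
    # obs: list of (cam params, pts Nx3, pix Nx2)
    def place(p,X):
        c,s=np.cos(p[2]),np.sin(p[2]); return np.c_[c*X[:,0]-s*X[:,1]+p[0],s*X[:,0]+c*X[:,1]+p[1],X[:,2]]
    f=lambda p:np.concatenate([(proj(c,place(p,X))-u).ravel() for c,X,u in obs])
    r=least_squares(f,x0,loss='soft_l1',x_scale=[100,100,.1]); return r.x,f(r.x).reshape(-1,2)
E
python3 - <<'E'
from fit import *
cs={c:eyes.camera_params(c) for c in('scene','side')}
def mk(c,L):
    A=np.array(L,float); u=A[:,3:]; u=u/3.75+[240,140] if c=='side' else u/3+[146,122]
    return cs[c],A[:,:3],u-.4
rs=[(170,-8,6,313,493),(170,44,6,288,440),(160,44,6,273,443),(25,12,45,132,502),(25,-12,45,139,518),(-45,12,45,43,527),(-45,-12,45,50,549)]
rc=[(170,-8,6,106,124),(170,44,6,130,152),(160,44,6,141,146),(25,-12,45,228,42),(-45,12,45,293,38),(-45,-12,45,285,24)]
ss=[(0,-162,62,210,265),(0,-162,0,201,308),(142,-162,0,363,297),(142,-162,150,397,178),(0,162,62,140,8),(-131,-162,2,50,325),(-131,162,2,9,65)]
sc=[(0,-162,62,208,180),(0,162,62,362,465),(0,162,0,360,517),(-131,-162,2,345,192),(-131,162,2,523,453),(142,-162,150,27,140),(130,-162,150,42,138),(130,162,150,160,450)]
for a,b,x0 in((rs,rc,[450,-310,.1]),(ss,sc,[640,60,0])):
    for o in([mk('side',a),mk('scene',b)],[mk('side',a)],[mk('scene',b)]):
        x,r=fit(o,x0); print(x.round(3)); 
        if len(o)==2: print(r.round(1).tolist())
E
```

```text
[ 4.59671e+02 -3.06777e+02  6.00000e-02]
[[-0.1, -0.1], [-0.9, -0.6], [-0.0, -0.5], [-0.6, -1.9], [0.6, 1.2], [-1.0, -1.6], [-0.1, 0.1], [-0.3, -0.5], [-0.4, -0.9], [-1.0, -0.2], [-0.8, 0.1], [0.6, -2.2], [-0.9, -0.9]]
[ 4.59996e+02 -3.08592e+02  6.10000e-02]
[ 4.59734e+02 -3.02481e+02  5.50000e-02]
[ 6.28879e+02  4.99080e+01 -1.36000e-01]
[[-0.3, -0.5], [0.1, 0.4], [0.0, -0.6], [0.2, -0.6], [0.7, -0.1], [-0.2, -0.8], [-0.2, -0.4], [-0.2, -0.4], [-0.1, -0.2], [0.3, 0.1], [0.1, -0.2], [-0.2, 0.3], [-0.4, -0.1], [-0.3, -0.7], [0.4, -0.6]]
[ 6.27948e+02  4.83410e+01 -1.33000e-01]
[ 6.29104e+02  5.04630e+01 -1.36000e-01]
```

The crops show a wooden handle at side-crop (90,540) with a bare metal blade and a left-pointing hook at (290,465), so this is the rake. The green ones are decoys. Fitted poses: rake (460,-307), yaw 0.06; shelf (629,50), yaw -0.136.

Next I fly over to it.

```bash
python3 -m jog '{"steps":[{"roll":-0.111},{"roll":-0.111},{"roll":-0.112},{"dx":-21.6,"dy":-30.2},{"dx":-21.6,"dy":-30.2},{"dx":-21.6,"dy":-30.2},{"dx":-21.6,"dy":-30.2},{"dx":-21.6,"dy":-30.2},{"dx":-21.6,"dy":-30.2},{"dx":-21.6,"dy":-30.2},{"dx":-21.6,"dy":-30.2},{"dx":-21.6,"dy":-30.2},{"dx":-21.6,"dy":-30.2},{"dx":-21.6,"dy":-30.2},{"dx":-21.6,"dy":-30.2},{"dx":-21.6,"dy":-30.2}]}' 85
python3 -m jog '{"steps":[{"dx":3.6,"dy":-37},{"dx":3.6,"dy":-37},{"dx":3.6,"dy":-37},{"dx":3.6,"dy":-37},{"dx":3.6,"dy":-37},{"dx":3.6,"dy":-37},{"dx":3.6,"dy":-37},{"dx":3.6,"dy":-37},{"dx":3.6,"dy":-37},{"dx":3.6,"dy":-37},{"dx":3.6,"dy":-37},{"dx":3.6,"dy":-37},{"dx":3.6,"dy":-37},{"dx":3.6,"dy":-37},{"dx":3.6,"dy":-37},{},{}]}'
cat > st.py <<'E'
import sys,numpy as np
from rig import get_obs
from scipy.spatial.transform import Rotation as R
def st(tx=None,ty=None,tz=None,yaw=None):
    o=get_obs(); M=R.from_quat(o['eef_rot']).as_matrix(); p=np.array(o['eef_pos'])
    print('t%.2f'%o['t'],p.round(1),'yaw(-x) %.4f'%np.arctan2(-M[1,0],-M[0,0]),'tilt',M[:2,2].round(3),'F',np.round(o['contact_force'],1),'w%.1f g%.0f'%(o['width'],o['grasp_force']),'j',np.round(o['joint_pos'],2))
    if tx is not None: print('tool delta',(M.T@(np.array([tx,ty,tz])-p)).round(1),'roll',round(np.arctan2(-M[1,0],-M[0,0])-yaw,4))
if __name__=='__main__': st(*map(float,sys.argv[1:]))
E
python3 st.py 460 -307 11 0.06
python3 - <<'E'
from rig import *
import cv2
p=eyes.camera_params('wrist'); im=eyes.read_camera('wrist'); cv2.imwrite('pics/w1.png',im[:,:,::-1])
import pickle; pickle.dump(p,open('w1.pkl','wb'))
print([ (d['score'],d['centre']) for d in recognise('rake','wrist')])
E
```

```text
t1.30 [176.4 625.6 231.3] yaw(-x) -0.2748 tilt [ 0. -0.] F [0.3 0.3 0.6] w85.5 g0 j [ 1.12  0.25  1.56 -0.    1.34 -0.17]
tool delta [-526.  -820.7  220.3] roll -0.3348
[(0.96, [221.6, 304.1, 14.7])]$.steps[0]: bad value
$.steps[0]: bad value
```

View pics/w1.png

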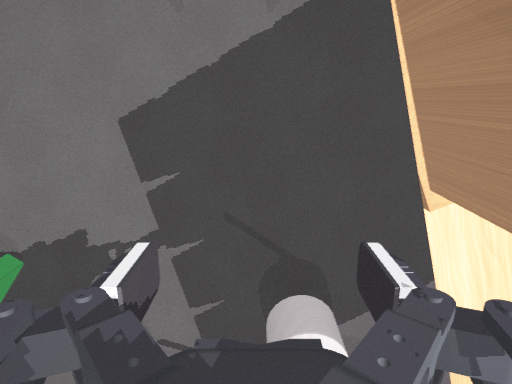

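All four keys are needed in every row, so both calls were refused and nothing moved. The picture shows only bench below the start pose, and a grey cap between the fingers at (300,325), so I'll rise a little before moving.

```bash
python3 -m jog '{"steps":[{"dx":0,"dy":0,"dz":-30,"roll":-0.111},{"dx":0,"dy":0,"dz":-30,"roll":-0.111},{"dx":0,"dy":0,"dz":0,"roll":-0.112},{"dx":-21.6,"dy":-30.2,"dz":0,"roll":0},{"dx":-21.6,"dy":-30.2,"dz":0,"roll":0},{"dx":-21.6,"dy":-30.2,"dz":0,"roll":0},{"dx":-21.6,"dy":-30.2,"dz":0,"roll":0},{"dx":-21.6,"dy":-30.2,"dz":0,"roll":0},{"dx":-21.6,"dy":-30.2,"dz":0,"roll":0},{"dx":-21.6,"dy":-30.2,"dz":0,"roll":0},{"dx":-21.6,"dy":-30.2,"dz":0,"roll":0},{"dx":-21.6,"dy":-30.2,"dz":0,"roll":0},{"dx":-21.6,"dy":-30.2,"dz":0,"roll":0},{"dx":-21.6,"dy":-30.2,"dz":0,"roll":0},{"dx":-21.6,"dy":-30.2,"dz":0,"roll":0},{"dx":-21.6,"dy":-30.2,"dz":0,"roll":0}]}' 85
python3 -m jog '{"steps":[{"dx":3.6,"dy":-37,"dz":0,"roll":0},{"dx":3.6,"dy":-37,"dz":0,"roll":0},{"dx":3.6,"dy":-37,"dz":0,"roll":0},{"dx":3.6,"dy":-37,"dz":0,"roll":0},{"dx":3.6,"dy":-37,"dz":0,"roll":0},{"dx":3.6,"dy":-37,"dz":0,"roll":0},{"dx":3.6,"dy":-37,"dz":0,"roll":0},{"dx":3.6,"dy":-37,"dz":0,"roll":0},{"dx":3.6,"dy":-37,"dz":0,"roll":0},{"dx":3.6,"dy":-37,"dz":0,"roll":0},{"dx":3.6,"dy":-37,"dz":0,"roll":0},{"dx":3.6,"dy":-37,"dz":0,"roll":0},{"dx":3.6,"dy":-37,"dz":0,"roll":0},{"dx":3.6,"dy":-37,"dz":0,"roll":0},{"dx":3.6,"dy":-37,"dz":0,"roll":0},{"dx":0,"dy":0,"dz":0,"roll":0},{"dx":0,"dy":0,"dz":0,"roll":0}]}'
python3 st.py 460 -307 11 0.06
python3 - <<'E'
from rig import *
import cv2
p=eyes.camera_params('wrist'); im=eyes.read_camera('wrist'); cv2.imwrite('pics/w2.png',im[:,:,::-1])
import pickle; pickle.dump(p,open('w2.pkl','wb'))
print([ (d['score'],d['centre']) for d in recognise('rake','wrist')])
E
```

```text
t: 2.73
eef_pos: [480.8, 248.7, 291.6]
eef_rot: [-0.03, 1.0, 0.0, 0.0]
contact_force: [0.2, 1.0, 0.9]
width: 85.0
grasp_force: 0.0
t: 4.15
eef_pos: [458.4, -308.5, 291.1]
eef_rot: [-0.028, 1.0, 0.0, -0.0]
contact_force: [-0.8, 0.2, 0.2]
width: 84.9
grasp_force: 0.0
t4.15 [ 458.4 -308.5  291.1] yaw(-x) 0.0562 tilt [-0.     0.001] F [-0.8  0.2  0.2] w84.9 g0 j [-0.8  -0.03  1.75  0.    1.43 -2.42]
tool delta [ -1.8   1.2 280.1] roll -0.0038
[(0.96, [492.5, -299.8, 10.1]), (0.59, [726.5, -389.8, 28.4]), (0.21, [554.1, -22.6, 2.9])]
```

View pics/w2.png

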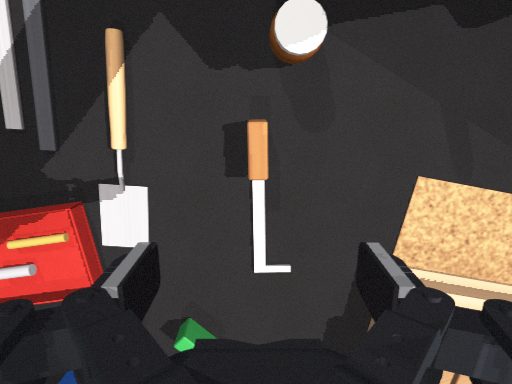

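The wrist view shows the rake's handle at (258,150), its blade running down to (260,268) and its hook pointing right to (290,268). Refit from this.

```bash
python3 - <<'E'
from fit import *
import pickle
c=pickle.load(open('w2.pkl','rb'))
A=np.array([(-45,-12,45,247.5,120.5),(-45,12,45,267.5,120.5),(25,12,45,269,179.5),(25,-12,45,248.5,180),(170,-8,6,254,272.5),(170,44,6,291,271.5),(160,44,6,291,265.5)],float)
x,r=fit([(c,A[:,:3],A[:,3:])],[460,-307,.06]); print(x,r.round(1).tolist())
# mat/shelf corner check with shelf estimate
p=[628.9,49.9,-.136]; X=np.array([(-131,-162,2),(0,-162,62.)]); cc,s=np.cos(p[2]),np.sin(p[2])
print(proj(c,np.c_[cc*X[:,0]-s*X[:,1]+p[0],s*X[:,0]+cc*X[:,1]+p[1],X[:,2]]))
E
```

```text
[ 4.59399829e+02 -3.07194852e+02  7.06191140e-02] [[-0.3, 0.2], [0.6, -0.1], [-0.4, 0.3], [0.1, 0.1], [0.4, -0.4], [-0.2, 0.0], [-0.1, -0.3]]
[[418.13797529 175.47141688]
 [407.60663217 285.65509328]]
```

```bash
python3 -m jog '{"steps":[{"dx":-1.2,"dy":1.4,"dz":38,"roll":-0.014},{"dx":0,"dy":0,"dz":38,"roll":0},{"dx":0,"dy":0,"dz":38,"roll":0},{"dx":0,"dy":0,"dz":38,"roll":0},{"dx":0,"dy":0,"dz":38,"roll":0},{"dx":0,"dy":0,"dz":38,"roll":0},{"dx":0,"dy":0,"dz":30,"roll":0},{"dx":0,"dy":0,"dz":14,"roll":0},{"dx":0,"dy":0,"dz":8,"roll":0},{"dx":0,"dy":0,"dz":0,"roll":0},{"dx":0,"dy":0,"dz":0,"roll":0}]}'; python3 st.py 459.5 -307 11 0.07
python3 -m jog '{"steps":[{"dx":0,"dy":0,"dz":0,"roll":0},{"dx":0,"dy":0,"dz":0,"roll":0},{"dx":0,"dy":0,"dz":0,"roll":0},{"dx":0,"dy":0,"dz":0,"roll":0},{"dx":0,"dy":0,"dz":0,"roll":0},{"dx":0,"dy":0,"dz":0,"roll":0},{"dx":0,"dy":0,"dz":0,"roll":0},{"dx":0,"dy":0,"dz":0,"roll":0},{"dx":0,"dy":0,"dz":0,"roll":0},{"dx":0,"dy":0,"dz":0,"roll":0}]}' 15 110;  python3 st.py
```

```text
t: 5.17
eef_pos: [460.8, -305.3, 12.3]
eef_rot: [-0.037, 0.999, -0.001, 0.0]
contact_force: [-0.2, 0.1, 0.3]
width: 84.9
grasp_force: 0.0
t5.17 [ 460.8 -305.3   12.3] yaw(-x) 0.0744 tilt [ 0.001 -0.001] F [-0.2  0.1  0.3] w84.9 g0 j [-0.79  0.33  1.91  0.    0.9  -2.44]
tool delta [ 1.4 -1.6  1.3] roll 0.0044
t: 6.0
eef_pos: [460.5, -306.2, 12.3]
eef_rot: [-0.037, 0.999, -0.001, 0.001]
contact_force: [0.0, 0.6, 5.9]
width: 22.5
grasp_force: 108.4
t6.00 [ 460.5 -306.2   12.3] yaw(-x) 0.0731 tilt [ 0.001 -0.001] F [0.  0.6 5.9] w22.5 g108 j [-0.79  0.33  1.91 -0.    0.9  -2.44]
```

```bash
python3 -m jog '{"steps":[{"dx":0,"dy":0,"dz":-10,"roll":0},{"dx":0,"dy":0,"dz":-25,"roll":0},{"dx":0,"dy":0,"dz":-25,"roll":0},{"dx":0,"dy":0,"dz":0,"roll":0.07},{"dx":0,"dy":0,"dz":0,"roll":0.07},{"dx":0,"dy":0,"dz":0,"roll":0.069},{"dx":6,"dy":20,"dz":0,"roll":0},{"dx":6,"dy":20,"dz":0,"roll":0},{"dx":6,"dy":20,"dz":0,"roll":0},{"dx":6,"dy":20,"dz":0,"roll":0},{"dx":6,"dy":20,"dz":0,"roll":0},{"dx":6,"dy":20,"dz":0,"roll":0},{"dx":6,"dy":20,"dz":0,"roll":0},{"dx":6,"dy":20,"dz":0,"roll":0},{"dx":6,"dy":20,"dz":0,"roll":0},{"dx":6,"dy":20,"dz":0,"roll":0},{"dx":6,"dy":20,"dz":0,"roll":0},{"dx":5,"dy":20,"dz":0,"roll":0},{"dx":0,"dy":0,"dz":0,"roll":0},{"dx":0,"dy":0,"dz":0,"roll":0}]}'; python3 st.py 422.5 -57 21 -0.136
python3 - <<'E'
from rig import *
import cv2,numpy as np
a=eyes.read_camera('side')[120:300,190:350,::-1]; a=cv2.resize(a,None,fx=3.3,fy=3.3,interpolation=cv2.INTER_CUBIC)
cv2.imwrite('pics/s3.png',a)
E
```

```text
t: 7.67
eef_pos: [421.5, -57.2, 71.1]
eef_rot: [0.067, 0.998, 0.0, -0.0]
contact_force: [0.1, -0.4, -1.2]
width: 22.8
grasp_force: 108.1
t7.67 [421.5 -57.2  71.1] yaw(-x) -0.1338 tilt [-0.001  0.   ] F [ 0.1 -0.4 -1.2] w22.8 g108 j [-0.4  -0.07  2.22 -0.    0.99 -1.84]
tool delta [-1.   0.3 50.1] roll 0.0022
```

View pics/s3.png

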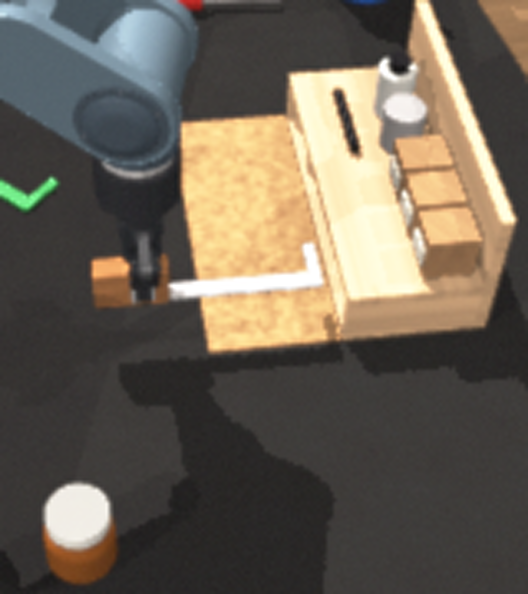

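The rake is held level just in front of the mouth, with its tip near crop (322,285) and hook end near (308,246). I'll check the in-hand pose numerically.

```bash
python3 - <<'E'
from fit import *
c=eyes.camera_params('side')
A=np.array([(170,-8,6,323,287),(170,44,6,314,244),(160,44,6,302,247),(-45,12,45,92,260),(-45,-12,45,95,282)],float)
A[:,2]+=58.8; u=A[:,3:]/3.3+[190,120]-.4
x,r=fit([(c,A[:,:3],u)],[421,-57,-.134]); print(x,r.round(1).tolist())
E
```

```text
[ 4.20856779e+02 -6.25339528e+01 -1.36510864e-01] [[0.3, -0.3], [0.0, 0.3], [0.6, -0.3], [-0.3, 0.4], [-0.7, -0.2]]
```

```bash
cat > chk.py <<'E'
import sys,numpy as np
from rig import get_obs
# chk.py axis(0/1/2 world | s=shelf y) limit : exit 1 if |F| exceeds
o=get_obs(); F=np.array(o['contact_force']); f=F[2] if sys.argv[1]=='z' else F@[.1356,.9908,0]
print('p',np.round(o['eef_pos'],1),'F',F.round(1),'T',np.round(o['torque'],2)); sys.exit(abs(f)>float(sys.argv[2]))
E
python3 -m jog '{"steps":[{"dx":0,"dy":0,"dz":20,"roll":0},{"dx":0,"dy":0,"dz":20,"roll":0},{"dx":0,"dy":0,"dz":10,"roll":0},{"dx":0,"dy":0,"dz":1,"roll":0},{"dx":0,"dy":0,"dz":0,"roll":0}]}' >/dev/null; python3 chk.py z 4 &&
python3 -m jog '{"steps":[{"dx":0,"dy":0,"dz":1,"roll":0},{"dx":0,"dy":0,"dz":0.5,"roll":0}]}' >/dev/null; python3 chk.py z 3 &&
python3 -m jog '{"steps":[{"dx":0,"dy":0,"dz":1,"roll":0},{"dx":0,"dy":0,"dz":0,"roll":0}]}' >/dev/null && python3 chk.py z 3 &&
python3 -m jog '{"steps":[{"dx":0,"dy":0,"dz":1,"roll":0},{"dx":0,"dy":0,"dz":0,"roll":0}]}' >/dev/null && python3 chk.py z 3 &&
python3 -m jog '{"steps":[{"dx":0,"dy":0,"dz":1,"roll":0},{"dx":0,"dy":0,"dz":0,"roll":0}]}' >/dev/null && python3 chk.py z 3 &&
python3 -m jog '{"steps":[{"dx":0,"dy":0,"dz":1,"roll":0},{"dx":0,"dy":0,"dz":0,"roll":0}]}' >/dev/null && python3 chk.py z 3 &&
python3 -m jog '{"steps":[{"dx":0,"dy":0,"dz":1,"roll":0},{"dx":0,"dy":0,"dz":0,"roll":0}]}' >/dev/null && python3 chk.py z 3 &&
python3 -m jog '{"steps":[{"dx":0,"dy":0,"dz":1,"roll":0},{"dx":0,"dy":0,"dz":0,"roll":0}]}' >/dev/null && python3 chk.py z 3; python3 st.py 422.5 -57 21 -0.136
```

```text
p [421.8 -58.4  20. ] F [ 0.2 -0.4 -1.8] T [ 0.06 -0.02  0.03]
p [421.8 -58.4  20. ] F [ 0.2 -0.4 -1.8] T [ 0.06 -0.02  0.03]
t8.13 [421.8 -58.4  20. ] yaw(-x) -0.1367 tilt [-0.001  0.001] F [ 0.2 -0.4 -1.8] w22.6 g108 j [-0.41  0.05  2.23 -0.    0.87 -1.84]
tool delta [-0.5  1.5 -1. ] roll -0.0007False
False
```

```bash
sed -i 's/sys.exit(abs(f)>float(sys.argv\[2\]))/sys.exit(int(abs(f)>float(sys.argv[2])))/' chk.py
python3 -m jog '{"steps":[{"dx":0,"dy":0,"dz":1,"roll":0},{"dx":0,"dy":0,"dz":0.5,"roll":0},{"dx":0,"dy":0,"dz":0,"roll":0}]}' >/dev/null; python3 chk.py z 3.5 &&
python3 -m jog '{"steps":[{"dx":0,"dy":0,"dz":1,"roll":0},{"dx":0,"dy":0,"dz":0,"roll":0}]}' >/dev/null && python3 chk.py z 3.5 &&
python3 -m jog '{"steps":[{"dx":0,"dy":0,"dz":1,"roll":0},{"dx":0,"dy":0,"dz":0,"roll":0}]}' >/dev/null && python3 chk.py z 3.5 &&
python3 -m jog '{"steps":[{"dx":0,"dy":0,"dz":1,"roll":0},{"dx":0,"dy":0,"dz":0,"roll":0}]}' >/dev/null && python3 chk.py z 3.5 &&
python3 -m jog '{"steps":[{"dx":0,"dy":0,"dz":1,"roll":0},{"dx":0,"dy":0,"dz":0,"roll":0}]}' >/dev/null && python3 chk.py z 3.5 &&
python3 -m jog '{"steps":[{"dx":0,"dy":0,"dz":1,"roll":0},{"dx":0,"dy":0,"dz":0,"roll":0}]}' >/dev/null && python3 chk.py z 3.5 &&
python3 -m jog '{"steps":[{"dx":0,"dy":0,"dz":1,"roll":0},{"dx":0,"dy":0,"dz":0,"roll":0}]}' >/dev/null && python3 chk.py z 3.5; python3 st.py
```

```text
p [422.8 -58.4  19.6] F [ 0.7 -0.2 -1.7] T [-0.    0.06 -0.04]
p [422.3 -58.1  18.1] F [-0.3  0.3 -2.5] T [ 0.02  0.02 -0.  ]
p [422.  -58.   16.8] F [-0.5  0.5 -1.4] T [-0.04 -0.01 -0.01]
p [422.  -58.   15.7] F [-0.3  0.9 -1.6] T [0.02 0.02 0.07]
p [422.  -58.   14.6] F [ 0.2  0.1 -1.9] T [ 0.02  0.07 -0.  ]
p [422.1 -58.   14.1] F [-4.   2.1  4. ] T [0.12 0.37 0.02]
t9.22 [422.1 -58.   14.1] yaw(-x) -0.1356 tilt [-0.001  0.   ] F [-4.   2.1  4. ] w22.4 g109 j [-0.4   0.06  2.23 -0.    0.85 -1.84]
```

Contact with the mat comes at TCP z 14.2, as predicted, so the grip height is known. Now raise the rake to 2 mm above the floor board and slide it in.

```bash
python3 -m jog '{"steps":[{"dx":0,"dy":0,"dz":-4,"roll":0},{"dx":0,"dy":3,"dz":-3.2,"roll":0},{"dx":0,"dy":0,"dz":0,"roll":0},{"dx":0,"dy":0,"dz":0,"roll":0}]}' >/dev/null; python3 st.py
python3 -m jog '{"steps":[{"dx":-6,"dy":0,"dz":0,"roll":0},{"dx":-6,"dy":0,"dz":0,"roll":0},{"dx":-6,"dy":0,"dz":0,"roll":0},{"dx":-6,"dy":0,"dz":0,"roll":0},{"dx":-6,"dy":0,"dz":0,"roll":0},{"dx":-6,"dy":0,"dz":0,"roll":0}]}' >/dev/null; python3 chk.py z 4; python3 chk.py s 2.5 &&
python3 -m jog '{"steps":[{"dx":-6,"dy":0,"dz":0,"roll":0},{"dx":-6,"dy":0,"dz":0,"roll":0},{"dx":-6,"dy":0,"dz":0,"roll":0},{"dx":-6,"dy":0,"dz":0,"roll":0},{"dx":-6,"dy":0,"dz":0,"roll":0},{"dx":-6,"dy":0,"dz":0,"roll":0}]}' >/dev/null; python3 chk.py s 2.5 &&
python3 -m jog '{"steps":[{"dx":-6,"dy":0,"dz":0,"roll":0},{"dx":-6,"dy":0,"dz":0,"roll":0},{"dx":-6,"dy":0,"dz":0,"roll":0},{"dx":-6,"dy":0,"dz":0,"roll":0},{"dx":-6,"dy":0,"dz":0,"roll":0},{"dx":-6,"dy":0,"dz":0,"roll":0}]}' >/dev/null; python3 chk.py s 2.5 &&
python3 -m jog '{"steps":[{"dx":-6,"dy":0,"dz":0,"roll":0},{"dx":-6,"dy":0,"dz":0,"roll":0},{"dx":-6,"dy":0,"dz":0,"roll":0},{"dx":-6,"dy":0,"dz":0,"roll":0},{"dx":-6,"dy":0,"dz":0,"roll":0},{"dx":0,"dy":0,"dz":0,"roll":0}]}' >/dev/null; python3 st.py 559.5 -74.5 20.3 -0.136
```

```text
t9.55 [422.8 -55.   21.2] yaw(-x) -0.1354 tilt [ 0.001 -0.   ] F [-1.3  0.6 -1.6] w22.7 g108 j [-0.4   0.05  2.23 -0.    0.87 -1.83]
p [459.  -60.1  20.9] F [ 0.3  0.8 -1.4] T [-0.01  0.09  0.05]
p [459.  -60.1  20.9] F [ 0.3  0.8 -1.4] T [-0.01  0.09  0.05]
p [494.4 -64.9  21. ] F [-0.2  0.  -2. ] T [0.05 0.05 0.02]
p [530.1 -69.8  21. ] F [-0.7  0.8 -1.6] T [0.04 0.01 0.02]
t11.55 [560.6 -74.1  21.3] yaw(-x) -0.1357 tilt [ 0.001 -0.   ] F [ 0.5 -0.4 -1.4] w22.3 g108 j [-0.33  0.34  1.88  0.    0.93 -1.77]
tool delta [ 1.  -0.6  1. ] roll 0.0003
```

```bash
python3 -m jog '{"steps":[{"dx":0,"dy":2,"dz":0.4,"roll":0},{"dx":0,"dy":3,"dz":0.4,"roll":0},{"dx":0,"dy":3,"dz":0,"roll":0},{"dx":0,"dy":3,"dz":0,"roll":0},{"dx":0,"dy":3,"dz":0,"roll":0},{"dx":0,"dy":3,"dz":0,"roll":0},{"dx":0,"dy":3,"dz":0,"roll":0},{"dx":0,"dy":3,"dz":0,"roll":0},{"dx":0,"dy":3,"dz":0,"roll":0},{"dx":0,"dy":3,"dz":0,"roll":0}]}' >/dev/null; python3 chk.py s 2.5 &&
python3 -m jog '{"steps":[{"dx":0,"dy":3,"dz":0,"roll":0},{"dx":0,"dy":3,"dz":0,"roll":0},{"dx":0,"dy":3,"dz":0,"roll":0},{"dx":0,"dy":3,"dz":0,"roll":0},{"dx":0,"dy":3,"dz":0,"roll":0},{"dx":0,"dy":3,"dz":0,"roll":0},{"dx":0,"dy":3,"dz":0,"roll":0},{"dx":0,"dy":3,"dz":0,"roll":0},{"dx":0,"dy":3,"dz":0,"roll":0},{"dx":0,"dy":3,"dz":0,"roll":0}]}' >/dev/null; python3 chk.py s 2.5 &&
python3 -m jog '{"steps":[{"dx":0,"dy":3,"dz":0,"roll":0},{"dx":0,"dy":3,"dz":0,"roll":0},{"dx":0,"dy":3,"dz":0,"roll":0},{"dx":0,"dy":3,"dz":0,"roll":0},{"dx":0,"dy":3,"dz":0,"roll":0},{"dx":0,"dy":3,"dz":0,"roll":0},{"dx":0,"dy":3,"dz":0,"roll":0},{"dx":0,"dy":3,"dz":0,"roll":0},{"dx":0,"dy":3,"dz":0,"roll":0},{"dx":0,"dy":3,"dz":0,"roll":0}]}' >/dev/null; python3 chk.py s 2.5 &&
python3 -m jog '{"steps":[{"dx":0,"dy":3,"dz":0,"roll":0},{"dx":0,"dy":3,"dz":0,"roll":0},{"dx":0,"dy":3,"dz":0,"roll":0},{"dx":0,"dy":3,"dz":0,"roll":0},{"dx":0,"dy":0,"dz":0,"roll":0}]}' >/dev/null; python3 st.py 574.5 27.5 20.3 -0.136
```

```text
p [563.2 -44.7  20.2] F [-0.2 -0.5 -1.1] T [-0.    0.06 -0.01]
p [567.3 -15.   20.2] F [-0.5 -0.4 -1.2] T [ 0.02 -0.03  0.02]
p [571.3  14.7  20.2] F [-0.2  0.2 -1. ] T [-0.02  0.01 -0.02]
t14.47 [573.   26.9  20.2] yaw(-x) -0.1353 tilt [0. 0.] F [-0.2  0.  -1.4] w22.7 g108 j [-0.15  0.35  1.86  0.    0.93 -1.59]
tool delta [-1.4  0.8 -0.1] roll 0.0007
```

```bash
cat > c.py <<'E'
import sys,numpy as np
from rig import get_obs
o=get_obs(); F=np.array(o['contact_force']); f=F@[.1356,.9908,0]; T=o['torque'][2]
print(np.round(o['eef_pos'],1),'Fs %.1f Fz %.1f Tz %.2f'%(f,F[2],T),flush=True); sys.exit(int(abs(f)>1.8 or abs(T)>.18))
E
J="python3 -m jog"
$J '{"steps":[{"dx":0,"dy":1.3,"dz":0,"roll":0},{"dx":0,"dy":1.2,"dz":0,"roll":0}]}' >o; python3 c.py && 
$J '{"steps":[{"dx":0,"dy":1.3,"dz":0,"roll":0},{"dx":0,"dy":1.2,"dz":0,"roll":0}]}' >o && python3 c.py && 
$J '{"steps":[{"dx":0,"dy":1.3,"dz":0,"roll":0},{"dx":0,"dy":1.2,"dz":0,"roll":0}]}' >o && python3 c.py && 
$J '{"steps":[{"dx":0,"dy":1.3,"dz":0,"roll":0},{"dx":0,"dy":1.2,"dz":0,"roll":0}]}' >o && python3 c.py && 
$J '{"steps":[{"dx":0,"dy":1.3,"dz":0,"roll":0},{"dx":0,"dy":1.2,"dz":0,"roll":0}]}' >o && python3 c.py && 
$J '{"steps":[{"dx":0,"dy":1.3,"dz":0,"roll":0},{"dx":0,"dy":1.2,"dz":0,"roll":0}]}' >o && python3 c.py && 
$J '{"steps":[{"dx":0,"dy":1.3,"dz":0,"roll":0},{"dx":0,"dy":1.2,"dz":0,"roll":0}]}' >o && python3 c.py && 
$J '{"steps":[{"dx":0,"dy":1.3,"dz":0,"roll":0},{"dx":0,"dy":1.2,"dz":0,"roll":0}]}' >o && python3 c.py && 
$J '{"steps":[{"dx":0,"dy":1.3,"dz":0,"roll":0},{"dx":0,"dy":1.2,"dz":0,"roll":0}]}' >o && python3 c.py && 
$J '{"steps":[{"dx":0,"dy":1.3,"dz":0,"roll":0},{"dx":0,"dy":1.2,"dz":0,"roll":0}]}' >o && python3 c.py && 
$J '{"steps":[{"dx":0,"dy":1.3,"dz":0,"roll":0},{"dx":0,"dy":1.2,"dz":0,"roll":0}]}' >o && python3 c.py && 
$J '{"steps":[{"dx":0,"dy":1.3,"dz":0,"roll":0},{"dx":0,"dy":1.2,"dz":0,"roll":0}]}' >o && python3 c.py; python3 st.py
```

```text
[573.3  28.8  20.2] Fs -0.3 Fz -2.1 Tz -0.02
[573.6  31.3  20.2] Fs -1.0 Fz -1.8 Tz -0.02
[574.   33.8  20.2] Fs -0.1 Fz -1.8 Tz -0.01
[574.3  36.4  20.2] Fs -0.1 Fz -1.4 Tz -0.08
[574.6  38.9  20.2] Fs -0.5 Fz -0.9 Tz -0.02
[575.   41.3  20.2] Fs -1.2 Fz -1.9 Tz -0.08
[575.3  43.8  20.2] Fs -0.7 Fz -1.7 Tz 0.03
[575.6  46.3  20.2] Fs -1.5 Fz -2.0 Tz -0.03
[576.   48.8  20.2] Fs -0.7 Fz -2.0 Tz -0.04
[576.3  51.2  20.2] Fs 0.7 Fz -1.2 Tz -0.05
[576.7  53.7  20.2] Fs -0.8 Fz -2.9 Tz -0.02
[577.   56.2  20.2] Fs 0.3 Fz -1.0 Tz -0.05
t16.47 [577.   56.2  20.2] yaw(-x) -0.1358 tilt [-0.  0.] F [ 0.1  0.3 -1. ] w22.4 g108 j [-0.1   0.37  1.84  0.    0.93 -1.53]
```

```bash
sed -i 's/>1.8/>2.2/' c.py; J="python3 -m jog"
$J '{"steps":[{"dx":0,"dy":1.3,"dz":0,"roll":0},{"dx":0,"dy":1.2,"dz":0,"roll":0}]}' >o; python3 c.py && 
$J '{"steps":[{"dx":0,"dy":1.3,"dz":0,"roll":0},{"dx":0,"dy":1.2,"dz":0,"roll":0}]}' >o && python3 c.py && 
$J '{"steps":[{"dx":0,"dy":1.3,"dz":0,"roll":0},{"dx":0,"dy":1.2,"dz":0,"roll":0}]}' >o && python3 c.py && 
$J '{"steps":[{"dx":0,"dy":1.3,"dz":0,"roll":0},{"dx":0,"dy":1.2,"dz":0,"roll":0}]}' >o && python3 c.py && 
$J '{"steps":[{"dx":0,"dy":1.3,"dz":0,"roll":0},{"dx":0,"dy":1.2,"dz":0,"roll":0}]}' >o && python3 c.py && 
$J '{"steps":[{"dx":0,"dy":1.3,"dz":0,"roll":0},{"dx":0,"dy":1.2,"dz":0,"roll":0}]}' >o && python3 c.py && 
$J '{"steps":[{"dx":0,"dy":1.3,"dz":0,"roll":0},{"dx":0,"dy":1.2,"dz":0,"roll":0}]}' >o && python3 c.py && 
$J '{"steps":[{"dx":0,"dy":1.3,"dz":0,"roll":0},{"dx":0,"dy":1.2,"dz":0,"roll":0}]}' >o && python3 c.py && 
$J '{"steps":[{"dx":0,"dy":1.3,"dz":0,"roll":0},{"dx":0,"dy":1.2,"dz":0,"roll":0}]}' >o && python3 c.py && 
$J '{"steps":[{"dx":0,"dy":1.3,"dz":0,"roll":0},{"dx":0,"dy":1.2,"dz":0,"roll":0}]}' >o && python3 c.py && 
$J '{"steps":[{"dx":0,"dy":1.3,"dz":0,"roll":0},{"dx":0,"dy":1.2,"dz":0,"roll":0}]}' >o && python3 c.py && 
$J '{"steps":[{"dx":0,"dy":1.3,"dz":0,"roll":0},{"dx":0,"dy":1.2,"dz":0,"roll":0}]}' >o && python3 c.py && 
$J '{"steps":[{"dx":0,"dy":1.3,"dz":0,"roll":0},{"dx":0,"dy":1.2,"dz":0,"roll":0}]}' >o && python3 c.py && 
$J '{"steps":[{"dx":0,"dy":1.3,"dz":0,"roll":0},{"dx":0,"dy":1.2,"dz":0,"roll":0}]}' >o && python3 c.py; python3 st.py
```

```text
[577.3  58.6  20.2] Fs 0.3 Fz -2.1 Tz -0.05
[577.7  61.1  20.2] Fs 0.1 Fz -1.9 Tz 0.02
[578.   63.6  20.2] Fs -0.1 Fz -1.9 Tz -0.08
[578.3  66.1  20.2] Fs -0.9 Fz -2.6 Tz -0.02
[578.7  68.6  20.2] Fs -0.8 Fz -2.5 Tz 0.02
[579.   71.1  20.2] Fs -1.9 Fz -1.3 Tz -0.02
[579.3  73.5  20.2] Fs -0.7 Fz -2.0 Tz -0.05
[579.7  76.   20.2] Fs 0.0 Fz -2.8 Tz -0.01
[579.7  78.1  20.1] Fs -4.0 Fz -1.0 Tz -0.63
t17.97 [579.7  78.1  20.1] yaw(-x) -0.1367 tilt [-0.001 -0.001] F [-2.6 -3.7 -1. ] w22.6 g109 j [-0.06  0.38  1.83 -0.    0.94 -1.49]
```

The hook touched the divider at shelf y ≈ +65, at about 4 N. Back off slightly, then drag out.

```bash
J="python3 -m jog"
$J '{"steps":[{"dx":0,"dy":-1.5,"dz":0,"roll":0},{"dx":0,"dy":-1.5,"dz":0,"roll":0},{"dx":0,"dy":0,"dz":0,"roll":0}]}' >o; python3 c.py && 
$J '{"steps":[{"dx":2,"dy":0,"dz":0,"roll":0},{"dx":3,"dy":0,"dz":0,"roll":0},{"dx":3,"dy":0,"dz":0,"roll":0},{"dx":3,"dy":0,"dz":0,"roll":0},{"dx":3,"dy":0,"dz":0,"roll":0},{"dx":3,"dy":0,"dz":0,"roll":0},{"dx":3,"dy":0,"dz":0,"roll":0},{"dx":3,"dy":0,"dz":0,"roll":0},{"dx":3,"dy":0,"dz":0,"roll":0},{"dx":3,"dy":0,"dz":0,"roll":0}]}' >o && python3 c.py && 
$J '{"steps":[{"dx":4,"dy":0,"dz":0,"roll":0},{"dx":4,"dy":0,"dz":0,"roll":0},{"dx":4,"dy":0,"dz":0,"roll":0},{"dx":4,"dy":0,"dz":0,"roll":0},{"dx":4,"dy":0,"dz":0,"roll":0},{"dx":4,"dy":0,"dz":0,"roll":0},{"dx":4,"dy":0,"dz":0,"roll":0},{"dx":4,"dy":0,"dz":0,"roll":0},{"dx":4,"dy":0,"dz":0,"roll":0},{"dx":4,"dy":0,"dz":0,"roll":0}]}' >o && python3 c.py && 
$J '{"steps":[{"dx":4,"dy":0,"dz":0,"roll":0},{"dx":4,"dy":0,"dz":0,"roll":0},{"dx":4,"dy":0,"dz":0,"roll":0},{"dx":4,"dy":0,"dz":0,"roll":0},{"dx":4,"dy":0,"dz":0,"roll":0},{"dx":4,"dy":0,"dz":0,"roll":0},{"dx":4,"dy":0,"dz":0,"roll":0},{"dx":4,"dy":0,"dz":0,"roll":0},{"dx":4,"dy":0,"dz":0,"roll":0},{"dx":4,"dy":0,"dz":0,"roll":0},{"dx":4,"dy":0,"dz":0,"roll":0},{"dx":4,"dy":0,"dz":0,"roll":0},{"dx":4,"dy":0,"dz":0,"roll":0},{"dx":2,"dy":0,"dz":0,"roll":0},{"dx":0,"dy":0,"dz":0,"roll":0}]}' >o && python3 c.py; python3 st.py
python3 - <<'E'
from rig import *
import cv2,numpy as np
a=eyes.read_camera('scene')[122:312,146:376,::-1]; a=cv2.resize(a,None,fx=3,fy=3,interpolation=cv2.INTER_CUBIC)
cv2.imwrite('pics/s4.png',a)
E
```

```text
[579.7  75.3  20.2] Fs 0.4 Fz -2.3 Tz -0.01
[550.6  79.4  20.2] Fs 0.4 Fz -1.3 Tz 0.04
[510.9  84.8  20.2] Fs 0.1 Fz -0.8 Tz -0.02
[457.2  92.1  20.1] Fs 0.0 Fz -2.1 Tz -0.08
t21.13 [457.2  92.1  20.1] yaw(-x) -0.1357 tilt [-0.  0.] F [ 0.1  0.  -2.1] w22.7 g108 j [-0.05  0.14  2.13 -0.    0.88 -1.48]
```

View pics/s4.png

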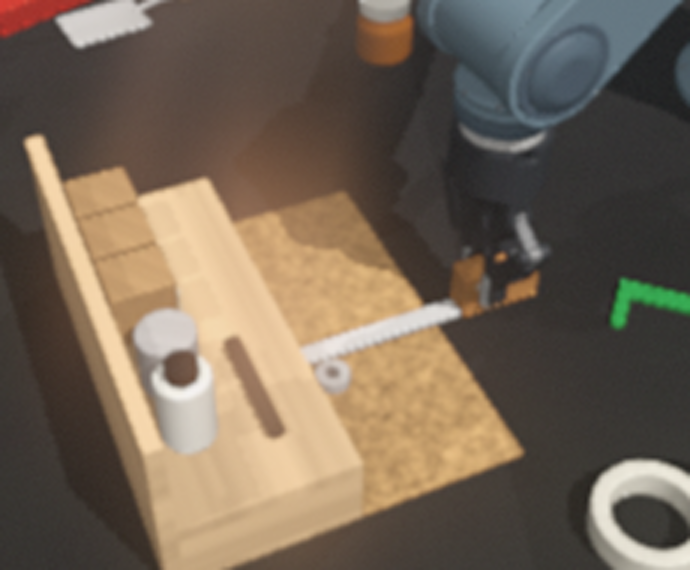

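The disc lies at crop (333,375), in front of the mouth between blade and hook. Lower the rake slightly and drag it further onto the mat.

```bash
J="python3 -m jog"
$J '{"steps":[{"dx":0,"dy":0,"dz":2,"roll":0},{"dx":0,"dy":0,"dz":1.5,"roll":0},{"dx":3,"dy":0,"dz":0,"roll":0},{"dx":3,"dy":0,"dz":0,"roll":0},{"dx":3,"dy":0,"dz":0,"roll":0},{"dx":3,"dy":0,"dz":0,"roll":0},{"dx":3,"dy":0,"dz":0,"roll":0},{"dx":3,"dy":0,"dz":0,"roll":0},{"dx":3,"dy":0,"dz":0,"roll":0},{"dx":3,"dy":0,"dz":0,"roll":0},{"dx":3,"dy":0,"dz":0,"roll":0},{"dx":3,"dy":0,"dz":0,"roll":0},{"dx":2,"dy":0,"dz":0,"roll":0},{"dx":1,"dy":0,"dz":0,"roll":0},{"dx":0,"dy":0,"dz":0,"roll":0}]}' >o; python3 c.py && 
$J '{"steps":[{"dx":-2,"dy":-1,"dz":0,"roll":0},{"dx":-1,"dy":-1,"dz":0,"roll":0},{"dx":0,"dy":0,"dz":-4,"roll":0},{"dx":0,"dy":0,"dz":-10,"roll":0},{"dx":0,"dy":0,"dz":-20,"roll":0},{"dx":0,"dy":0,"dz":-30,"roll":0},{"dx":0,"dy":0,"dz":0,"roll":0}]}' >o && python3 st.py 460.5 -306.2 12.3 0.073
```

```text
[424.8  96.5  16.7] Fs -0.4 Fz -1.4 Tz -0.00
t23.02 [432.   94.   86.5] yaw(-x) -0.1355 tilt [ 0.011 -0.   ] F [ 1.9 -0.9 -1. ] w22.6 g108 j [-0.04 -0.06  2.18  0.    1.01 -1.48]
tool delta [ -81.5 -392.8   74.7] roll -0.2085
```

```bash
J="python3 -m jog"
$J '{"steps":[{"dx":-4,"dy":-22,"dz":0,"roll":0},{"dx":-6,"dy":-28,"dz":0,"roll":0},{"dx":-6,"dy":-28,"dz":0,"roll":0},{"dx":-6,"dy":-28,"dz":0,"roll":0},{"dx":-6,"dy":-28,"dz":0,"roll":0},{"dx":-6,"dy":-28,"dz":0,"roll":0},{"dx":-6,"dy":-28,"dz":0,"roll":0},{"dx":-6,"dy":-28,"dz":0,"roll":0},{"dx":-6,"dy":-28,"dz":0,"roll":0},{"dx":-6,"dy":-28,"dz":0,"roll":0},{"dx":-6,"dy":-28,"dz":0,"roll":0},{"dx":-6,"dy":-28,"dz":0,"roll":0},{"dx":-6,"dy":-28,"dz":0,"roll":0},{"dx":-5,"dy":-28,"dz":0,"roll":0},{"dx":0,"dy":-5,"dz":0,"roll":-0.07},{"dx":0,"dy":0,"dz":0,"roll":-0.07},{"dx":0,"dy":0,"dz":0,"roll":-0.07},{"dx":0,"dy":0,"dz":0,"roll":0},{"dx":0,"dy":0,"dz":0,"roll":0}]}' >o; python3 st.py 460.5 -306.2 12.3 0.073
python3 - <<'E'
from rig import *
import cv2,numpy as np
a=eyes.read_camera('side')[90:310,190:350,::-1]; a=cv2.resize(a,None,fx=2.7,fy=2.7,interpolation=cv2.INTER_CUBIC)
cv2.imwrite('pics/s5.png',a)
E
```

```text
t24.60 [ 455.  -304.2   80.7] yaw(-x) 0.0724 tilt [-0.  0.] F [-0.8  0.1 -1.2] w22.5 g108 j [-0.8   0.2   1.91 -0.    1.03 -2.44]
tool delta [-5.3 -2.4 68.4] roll -0.0006
```

View pics/s5.png

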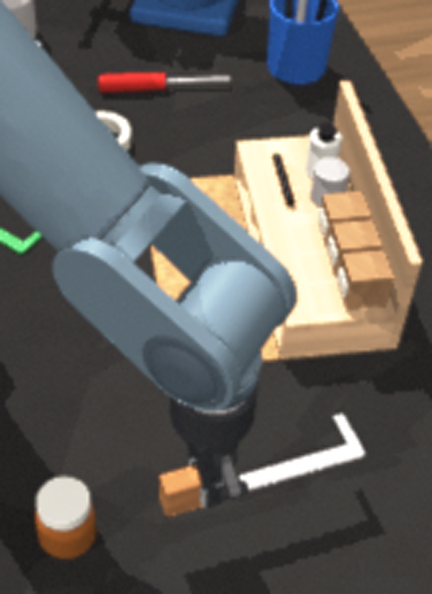

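The rake is over its old spot, clear of the jar at crop (65,515). Lower it and feel for the bench.

```bash
J="python3 -m jog"
$J '{"steps":[{"dx":-4,"dy":-2,"dz":20,"roll":0},{"dx":0,"dy":0,"dz":20,"roll":0},{"dx":0,"dy":0,"dz":15,"roll":0},{"dx":0,"dy":0,"dz":8,"roll":0},{"dx":0,"dy":0,"dz":3,"roll":0},{"dx":0,"dy":0,"dz":0,"roll":0}]}' >o; python3 chk.py z 3.5 &&
$J '{"steps":[{"dx":0,"dy":0,"dz":1,"roll":0},{"dx":0,"dy":0,"dz":0,"roll":0}]}' >o && python3 chk.py z 3.5 &&
$J '{"steps":[{"dx":0,"dy":0,"dz":0.7,"roll":0},{"dx":0,"dy":0,"dz":0,"roll":0}]}' >o && python3 chk.py z 3.5 &&
$J '{"steps":[{"dx":0,"dy":0,"dz":0.5,"roll":0},{"dx":0,"dy":0,"dz":0,"roll":0}]}' >o && python3 chk.py z 3.5 &&
$J '{"steps":[{"dx":0,"dy":0,"dz":0.5,"roll":0},{"dx":0,"dy":0,"dz":0,"roll":0}]}' >o && python3 chk.py z 3.5; python3 st.py
```

```text
p [ 459.  -305.6   14.3] F [-0.4 -0.1 -1.7] T [-0.    0.04 -0.01]
p [ 459.9 -306.6   14.7] F [ 0.5  0.4 -1.5] T [-0.04  0.02 -0.03]
p [ 459.6 -306.3   13.6] F [-0.2  0.5 -2. ] T [-0.02  0.09  0.02]
p [ 459.3 -306.    12.7] F [ 0.5  0.2 -0.8] T [0.   0.04 0.04]
p [ 459.3 -306.1   12.3] F [-0.6  0.2  1. ] T [ 0.1   0.13 -0.  ]
t25.82 [ 459.3 -306.1   12.3] yaw(-x) 0.0742 tilt [ 0. -0.] F [-0.6  0.2  1. ] w22.6 g109 j [-0.79  0.33  1.91 -0.    0.9  -2.44]
```

Contact begins, so the rake is resting on the bench. Release, rise and move to a spot that gives a clear view.

```bash
J="python3 -m jog"
$J '{"steps":[{"dx":0,"dy":0,"dz":0,"roll":0},{"dx":0,"dy":0,"dz":0,"roll":0},{"dx":0,"dy":0,"dz":0,"roll":0},{"dx":0,"dy":0,"dz":0,"roll":0},{"dx":0,"dy":0,"dz":0,"roll":0},{"dx":0,"dy":0,"dz":0,"roll":0},{"dx":0,"dy":0,"dz":0,"roll":0},{"dx":0,"dy":0,"dz":0,"roll":0}]}' 85 | tail -2
$J '{"steps":[{"dx":0,"dy":0,"dz":-10,"roll":0},{"dx":0,"dy":0,"dz":-20,"roll":0},{"dx":0,"dy":0,"dz":-30,"roll":0},{"dx":0,"dy":0,"dz":-35,"roll":0},{"dx":0,"dy":0,"dz":-35,"roll":0},{"dx":0,"dy":0,"dz":-35,"roll":0},{"dx":0,"dy":0,"dz":-35,"roll":0},{"dx":0,"dy":0,"dz":-35,"roll":0},{"dx":0,"dy":0,"dz":-35,"roll":0},{"dx":20,"dy":30,"dz":0,"roll":0},{"dx":5,"dy":30,"dz":0,"roll":0},{"dx":0,"dy":30,"dz":0,"roll":0},{"dx":0,"dy":30,"dz":0,"roll":0},{"dx":0,"dy":0,"dz":0,"roll":0},{"dx":0,"dy":0,"dz":0,"roll":0}]}' >o; python3 st.py
python3 - <<'E'
from rig import *
import cv2,numpy as np
a=eyes.read_camera('wrist')[:,:,::-1]; b=eyes.read_camera('scene')[60:340,60:450,::-1]
a=cv2.resize(a,(400,300)); b=cv2.resize(b,(400,287),interpolation=cv2.INTER_CUBIC)
cv2.imwrite('pics/s6.png',np.vstack([a,b]))
E
```

```text
width: 85.1
grasp_force: 0.0
t27.73 [ 425.3 -187.2  282.9] yaw(-x) 0.0763 tilt [ 0.001 -0.001] F [ 0.4  0.2 -0.1] w85.2 g0 j [-0.66 -0.25  1.96 -0.    1.43 -2.31]
```

View pics/s6.png

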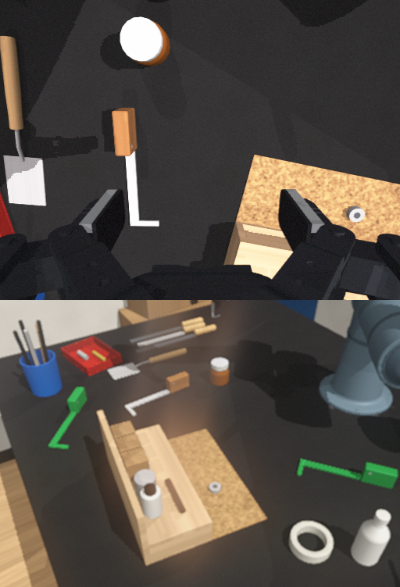

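The weight lies on the mat at wrist view (357,214), well inside its edges. The rake lies flat clear of the mat and shelf, and the other things look undisturbed.

```bash
python3 -c "
from rig import env; print(env.finish_job())"
```

```text
the job is handed in; nothing more can be done
None
```

The weight lies wholly on the cork mat, the rake lies flat on the bench clear of the mat and shelf, and the job was handed in at about 28 s of the 67 s allowed; the hook touched the divider at about 4 N.

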